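# Lock the spice turntable with its stop pin

### The job

Lock the spice turntable so that it cannot spin: take the stop pin out of the sleeve in the middle of the egg rack and put it through the hole near the edge of the turntable's deck. The locking holes in the base are hidden under the deck, so with the pin resting lightly on the base turn the deck with it until you feel the pin find one of them, then push it fully home, knob flat on the deck, and let go. Do not force the pin, keep the spice jars standing, and leave the bowl and the egg cooker where they are.

Things in the scene. Friction and masses are not known exactly. Their poses are not given: they have to be found in the camera images.
- pin: Stop pin, 60 g: steel rod 10 mm in diameter, 36 mm long, its tip tapered to 6 mm over the last 3 mm, under a round black knob 24 mm in diameter and 26 mm tall. Origin at the centre of the tip, z up through the knob (z = 36 to 62 mm). It starts upright in the egg rack's sleeve, knob resting on the sleeve, tip 4 mm above the counter; it lifts straight out.
- egg_rack: Round aluminium egg rack insert, 130 mm in diameter, its rim and egg rings no higher than 8 mm; in the middle a loose-fitting sleeve (inside about 14 mm, outside about 24 mm, top 40 mm above the counter). Fixed. Origin at the centre on the counter.
- deck: White round deck of the turntable, 276 mm in diameter, 14 mm thick, top 48 mm above the counter. Turns freely both ways about its centre (about 0.6 N at the hole) and stays where left. Origin on the turning axis at the deck's underside, 34 mm above the counter, z up; the pin hole is at x = -105 mm, y = 0.
- deck_hole (a point): Centre of the deck's pin hole, at the deck's top face. Plain through hole 12 mm in diameter, 105 mm from the turning axis.
- turntable_base: The turntable's fixed grey base under the deck, 240 mm in diameter. Origin at its centre, on the counter. Its top has twelve locking holes, 30 degrees apart on a circle of 105 mm radius about the turning axis, hidden by the deck; their angle is not tied to this body's axes and must be felt for. Each is about 13 mm wide and 22 mm deep.
- jar_a: Glass spice jar with dark twist cap, 45 mm in diameter, 88 mm tall, 150 g, standing loose on the deck. Origin at the centre of its underside.
- jar_b: The second spice jar, of the same size. Origin at the centre of its underside.
- bowl: White ceramic bowl with its lid on, 116 mm in diameter, 92 mm tall to the lid's knob, 0.75 kg, standing on the counter; bystander. Origin at the centre of its underside.
- egg_cooker: Pastel blue egg cooker with clear dome, 176 mm in diameter, 168 mm tall; fixed bystander. Origin at the centre of its underside.
- base_top (a point): Centre of the base's flat top, 30 mm above the counter, 4 mm under the deck. The deck's hole starts 6 to 24 degrees from the next locking hole on either side. A pin resting between holes has its knob 18 mm above the deck; within about 2 mm of a locking hole it goes down till the knob meets the deck. More than 40 N between pin and base or deck is forcing it.
Not all that is in view belongs to the job. What is shaped like the jar_b but red or turquoise is not meant.

How it is judged:
By the outcome, as a careful person would: the job done as asked, in the order asked, and still so for the second after the job is handed in, with the robot touching nothing.
It also fails if it takes over 58 s, if anything falls off the work surface, if the arm or the gripper's body presses on something with over 40 N, if the wrist force passes 120 N, or if a joint passes its speed limit or range.

### The arm

A 6-joint arm with a two-finger parallel gripper is mounted at the origin on the work surface. World frame = base frame: x ahead of the robot, y to its left, z up, the work surface at z = 0. Lengths are in mm, angles in rad, forces in N, time in s.
With the tool pointing down it reaches from about 275 to 750 mm from the base axis. Payload 10.2 kg.
Tool frame: the origin (TCP) lies at the very end of the fingers, on their centre line; the grasp point (between the pads) lies 19 mm behind it (ctrl.grip_depth is the distance from the TCP to the grasp point, in mm); z points along the fingers, x is the direction in which the jaws open and shut, and the axes are right-handed (so a half turn about z gives the same grasp; the last joint's range is limited). The gripper opens to 85 mm and grips with 20 to 120 N. Pads are 22 mm wide; open, the fingers measure 114 mm over their backs; the gripper's body (76 mm by 85 mm) begins 54 mm behind the grasp point. The pads swing forward as they close: fully open they stand 13 mm farther back than shut.
Start: joints at [0.969, 0.313, 1.498, -0, 1.331, -0.223], TCP at [194.161, 487.783, 231.294] pointing down, gripper open.
Joint ranges: [-2.94, 2.94], [-0.97, 2.17], [0.19, 2.56], [-1.23, 4.37], [0.02, 3.11], [-2.88, 2.88]. Speed limits (rad/s): [2.39, 2.39, 3.01, 3.14, 3.14, 3.14].

### API

Orientations are given as a unit quaternion [w, x, y, z].
In Python, from rig import ctrl gives the robot as it stands.
- The arm moves only by the tool play_rows, never from a script. Its argument "motion" is a list of rows, each a list of 2 entries, a list of its own where there are three numbers: the shift along the tool's x, y, z in mm, then the turn, a rotation vector about the tool's x, y, z in degrees. A call has 1 to 20 rows; each row shifts and turns the commanded pose from where the row before left it, along the tool's axes as they then stand; what a row does not reach is not made up. A row lasts 1/12 s, in which the tool goes at most 41.7 mm and 7.16 degrees, less where a joint would pass 70% of its speed; a pose out of reach is approached as far as the arm can. A call with a gripper value outside its range is refused whole. "fingers" is the finger opening in mm, from 0 to 85.4, set as the call begins (left out, the last holds). The fingers move at their own pace and stop on an object; "squeeze" is the grip in N (left out, the last holds). Time passes only in rows, so rows that do not move let the fingers close. It gives the time, the measured TCP pose, the force and the opening at its end, in the units of the state.
- ctrl.sense(): the state, without advancing time (a new reading comes with each control period).
- ctrl.capture(name): name is "scene" or "top" or "wrist"; returns the picture (420x560x3 uint8, red, green, blue); there is no depth.
- ctrl.get_calibration(name): a dict with "K" (3x3 intrinsics, pixels), "k1" (the pictures are not rectified: a ray, as slopes to the right and down, at radius r is drawn at 1 + k1 r^2 times it, then the intrinsics apply), "R" (3x3) and "t" (3): a world point X has camera coordinates R X + t; the wrist camera has in their place "tool_from_camera" (4x4, takes a point from camera to tool coordinates, whose origin is the TCP and whose axes are the tool frame's). Camera axes: x right, y down, z forward; pixel columns grow to the right and rows downward; lengths in mm; the calibration is good to about 2 mm. A picture is of the moment at which its call begins: read the wrist's pose just before it. get_calibration takes no time and is no camera call.
- ctrl.finish_job(): hands the job in, once; it reports no verdict.
Trained networks look in the newest picture that a camera, given by its name, has taken for a name from the list of things; names that differ only in an ending like _2 or _b are one class to them, and where a whole thing is asked for, a point or a joint stands for the part that bears it (a point fixed in the world has none). Each returns a list of dicts, best first, with "p" (0 to 1); they miss things now and then, are a little off and sometimes report something else, mostly with a low value. They report only what shows in the picture. A call takes as long as a camera call. They do not tell look-alikes from the thing itself.
- ctrl.spot_in(camera, name): "position" ([column, row] as shares, 0 to 1, of the picture: columns of its width, rows of its height, amid what is visible of it).
The state is a dict: "time_s": time; "joints": joint angles; "dq": joint speeds; "tau": joint torques, N m; "eef_pos": TCP position; "ee_rot": TCP orientation; "force": force on the tool from outside, world axes, zero at the start; "wrist_torque": the same for the moment, N m; "grip_width": opening from 0.0 (shut) to 1.0 (fully open).
Only numpy, scipy, OpenCV 4.12 (cv2) and the standard library are available. Lean on these libraries where they do the work, as an engineer would, in place of code of your own. Each camera call takes 0.05 s, during which the arm holds its last target. There are 200 camera calls.

## Working session

There is one attempt and no reset: what is moved stays moved. The work goes in short steps, Python scripts to look and compute and a tool call to move; the robot and the scene stay as the last step left them, time stands still between calls to the robot, and variables do not carry over. Pictures are saved under pics/ and viewed, about 8 in all and at most 12, crops included, and the job is handed in when it is done.

Besides the shell and the picture viewer there is one more tool, called after ">>>" as name(argument=value, ...) on one line, values as JSON. play_rows: Moves the arm, as the interface text tells. Its arguments: {"type":"object","properties":{"motion":{"type":"array"},"fingers":{"type":"number"},"squeeze":{"type":"number"}},"required":["motion"]}

```bash
ls; mkdir -p pics
cat > h.py <<'E'
import numpy as np, cv2
from rig import ctrl
from scipy.spatial.transform import Rotation as Rn
def pose():
    s=ctrl.sense(); q=s["ee_rot"]; return np.array(s["eef_pos"]),Rn.from_quat([q[1],q[2],q[3],q[0]]).as_matrix(),s
def ray(cam,px,p=None,R=None):
    c=ctrl.get_calibration(cam);K=np.array(c["K"]);k=c["k1"]
    n=cv2.undistortPoints(np.array([[px]],float),K,np.array([k,0,0,0.]))[0,0]
    d=np.array([*n,1.])
    if cam=="wrist":
        T=np.array(c["tool_from_camera"]); return p+R@T[:3,3], R@T[:3,:3]@d
    Rc=np.array(c["R"]);t=np.array(c["t"]); return -Rc.T@t, Rc.T@d
def onz(cam,px,z,p=None,R=None):
    o,d=ray(cam,px,p,R); return o+d*(z-o[2])/d[2]
def proj(cam,X,p=None,R=None):
    c=ctrl.get_calibration(cam);K=np.array(c["K"]);X=np.array(X,float)
    if cam=="wrist":
        T=np.array(c["tool_from_camera"]);x=T[:3,:3].T@(R.T@(X-p)-T[:3,3])
    else: x=np.array(c["R"])@X+np.array(c["t"])
    s=x[:2]/x[2]; s=s*(1+c["k1"]*(s@s)); return K[:2,:2]@s+K[:2,2]
def snap(cam,name):
    im=np.array(ctrl.capture(cam)); cv2.imwrite(f"pics/{name}.png",im[:,:,::-1]); return im
E
python3 - <<'E'
from h import *
p,R,s=pose(); print(s); print(R.round(3))
Z=dict(pin=53,egg_rack=4,deck=48,deck_hole=48,jar_a=50,bowl=46,egg_cooker=80)
for c in("top","scene"):
    snap(c,c+"0")
    for n in Z:
        for r in ctrl.spot_in(c,n)[:4]:
            px=np.array(r["position"])*[560,420]
            print(c,n,round(r["p"],2),px.round(),onz(c,px,Z[n]).round())
E
```

```text
pics
{'time_s': 0.0, 'joints': array([ 9.68579613e-01,  3.13512089e-01,  1.49846577e+00,  4.33489893e-05,
        1.33096740e+00, -2.23392658e-01]), 'dq': array([ 0.00130194, -0.00112457, -0.00045163,  0.00034745,  0.000604  ,
        0.00065125]), 'tau': array([ 9.89454966e-04, -4.12274265e+01, -2.59745765e+01, -1.66316959e-04,
        4.13919988e-03, -5.02475962e-05]), 'eef_pos': array([194.00881016, 487.5626337 , 230.69250073]), 'ee_rot': array([ 2.26588692e-04,  8.27598067e-01,  5.61320747e-01, -6.37559767e-04]), 'force': array([ 0.21579504, -0.59576158, -1.1056035 ]), 'wrist_torque': array([-0.0184032 ,  0.00449166, -0.0250754 ]), 'grip_width': 0.9967883547521285}
[[ 0.37   0.929 -0.001]
 [ 0.929 -0.37  -0.001]
 [-0.001 -0.    -1.   ]]
top pin 0.49 [324. 272.] [ 451. -215.   53.]
top egg_rack 0.84 [320. 272.] [ 444. -210.    4.]
top deck 0.88 [176. 205.] [605. 145.  48.]
top deck 0.74 [326. 274.] [ 445. -221.   48.]
top deck_hole 0.95 [174. 206.] [604. 150.  48.]
top jar_a 0.88 [259. 212.] [592. -59.  50.]
top jar_a 0.79 [199. 122.] [810.  93.  50.]
top jar_a 0.75 [195. 180.] [668. 100.  50.]
top jar_a 0.71 [236. 136.] [778.   2.  50.]
top bowl 0.96 [336. 208.] [ 605. -243.   46.]
top egg_cooker 0.6 [425. 207.] [ 608. -448.   80.]
scene pin 0.65 [206. 192.] [ 446. -208.   53.]
scene egg_rack 0.92 [203. 209.] [ 440. -219.    4.]
scene deck 0.6 [371. 193.] [637. 133.  48.]
scene deck 0.6 [215. 245.] [ 624. -262.   48.]
scene deck_hole 0.78 [374. 197.] [654. 126.  48.]
scene jar_a 0.88 [289. 208.] [592. -67.  50.]
scene jar_a 0.83 [362. 187.] [609. 126.  50.]
scene jar_a 0.73 [393. 169.] [585. 245.  50.]
scene jar_a 0.72 [411. 241.] [816.  94.  50.]
scene bowl 0.63 [218. 241.] [ 613. -252.   46.]
scene egg_cooker 0.95 [112. 271.] [ 628. -467.   80.]
```

```bash
python3 -c "
import cv2,numpy as np
cv2.imwrite('pics/both.png',cv2.resize(np.vstack([cv2.imread('pics/top0.png'),cv2.imread('pics/scene0.png')]),None,fx=.7,fy=.7))"
```

```text
(no output)
```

View pics/top0.png

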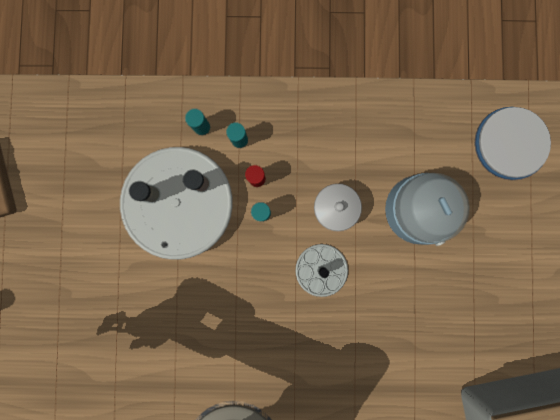

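View pics/scene0.png

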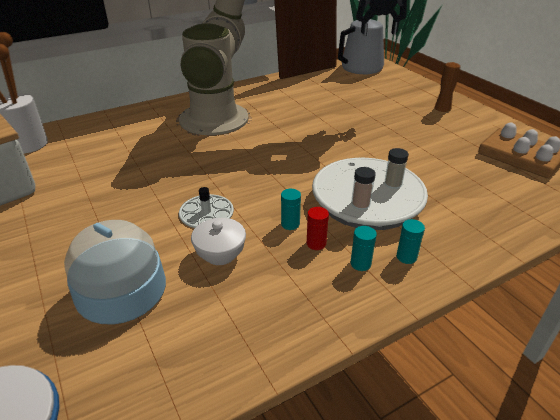

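Top view: turntable centred near (176,203), with the pin hole at (165,244) on its near side and the jars at (141,191) and (195,181). The egg rack with the black pin knob is at (323,271). The scene view agrees, and the red and turquoise jars are decoys.

Run:
```python
from h import *
for n,px,z in[("hole",(165,244.5),48),("deckc",(176.5,203),48),("pin",(323.5,272),66),("jarL",(140,191),136),("jarR",(194,180),136),("rack",(322,270),8)]:
    print(n,onz("top",px,z).round(1))
print("scene pin top",onz("scene",(204,189),66).round(1),"hole",onz("scene",(351.5,164),48).round(1))
print(np.array(ctrl.get_calibration("wrist")["tool_from_camera"]).round(3),np.array(ctrl.get_calibration("wrist")["K"]).round())
```

```text
hole [510.5 168.5  48. ]
deckc [611.2 143.3  48. ]
pin [ 451.8 -212.6   66. ]
jarL [631.4 200.1 136. ]
jarR [657.1  81.4 136. ]
rack [ 450.  -215.2    8. ]
scene pin top [ 449.7 -213.3   66. ] hole [511.1 169.1  48. ]
[[ 1.00000e+00  1.00000e-03  1.00000e-03 -2.01000e-01]
 [-1.00000e-03  9.62000e-01  2.72000e-01 -6.91200e+01]
 [-1.00000e-03 -2.72000e-01  9.62000e-01 -1.42254e+02]
 [ 0.00000e+00  0.00000e+00  0.00000e+00  1.00000e+00]] [[375.   0. 272.]
 [  0. 375. 212.]
 [  0.   0.   1.]]
```

>>> play_rows(motion=[[[0, 0, 0], [0, 0, -5.4]], [[0, 0, 0], [0, 0, -5.4]], [[0, 0, 0], [0, 0, -5.4]], [[0, 0, 0], [0, 0, -5.4]], [[-29, 27, 0], [0, 0, 0]], [[-29, 27, 0], [0, 0, 0]], [[-29, 27, 0], [0, 0, 0]], [[-29, 27, 0], [0, 0, 0]], [[-29, 27, 0], [0, 0, 0]], [[-29, 27, 0], [0, 0, 0]], [[-29, 27, 0], [0, 0, 0]], [[-29, 27, 0], [0, 0, 0]], [[-29, 27, 0], [0, 0, 0]], [[-29, 27, 0], [0, 0, 0]], [[-29, 27, 0], [0, 0, 0]], [[0, 0, 0], [0, 0, 0]], [[0, 0, 0], [0, 0, 0]]], fingers=60)

```text
time_s: 2.22
eef_pos: [491.3, 167.0, 230.9]
ee_rot: [-0.0, 0.709, 0.705, -0.0]
force: [0.7, 0.3, -0.4]
grip_width: 0.704
```

```bash
cat > w.py <<'E'
from h import *
import sys
p,R,s=pose(); print(s["time_s"],p.round(1),R[:,0].round(4),R[:,2].round(4),s["force"].round(2),s["grip_width"])
im=snap("wrist",sys.argv[1])
for n,z in[a.split(":") for a in sys.argv[2:]]:
    for r in ctrl.spot_in("wrist",n)[:2]:
        px=np.array(r["position"])*[560,420]; print(n,round(r["p"],2),px.round(1),onz("wrist",px,float(z),p,R).round(1))
E
python3 w.py w1 deck_hole:48 deck:48 jar_a:92
```

```text
2.2167 [491.3 167.  230.9] [0.0048 1.     0.    ] [-7.e-04  0.e+00 -1.e+00] [ 0.68  0.25 -0.39] 0.7037975530437808
deck_hole 0.63 [251.8 257.9] [558.7 147.9  48. ]
deck 0.58 [253.9 260.6] [561.5 149.9  48. ]
jar_a 0.92 [198.  362.1] [638.3 101.6  92. ]
jar_a 0.9 [314.2 350.4] [626.9 203.2  92. ]
```

View pics/w1.png

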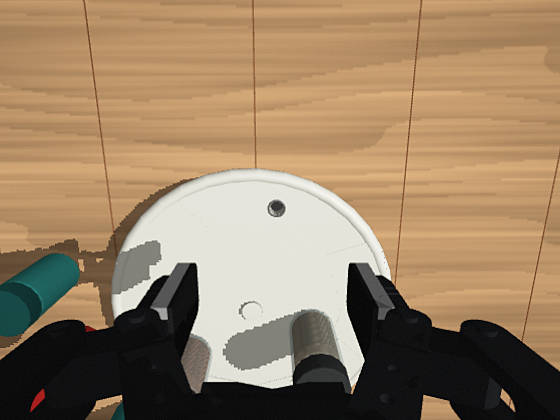

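The hole is clear at (276.5, 208.5) and the hub at (250, 310). The detector's reading is just the centre of the deck, so I'll measure from the image instead.

Run:
```python
from h import *
p,R,s=pose(); im=cv2.imread("pics/w1.png",0)
w=im[195:222,263:290]; m=w<170; ys,xs=np.nonzero(m); print(m.sum(),xs.min(),xs.max(),ys.min(),ys.max())
px=((xs.min()+xs.max())/2+263,(ys.min()+ys.max())/2+195); h=onz("wrist",px,48,p,R)
c=onz("wrist",(250.5,310.5),49,p,R); print(px,h.round(1),c.round(1),np.linalg.norm((h-c)[:2]),np.degrees(np.arctan2(*(h-c)[1::-1])))
```

```text
236 4 22 5 21
(np.float64(276.0), np.float64(208.0)) [509.4 173.   48. ] [612.4 148.6  49. ] 105.80098802149094 166.65368745280264
```

>>> play_rows(motion=[[[-36, -6, 5], [0, 0, 0]], [[-36, -6, 5], [0, 0, 0]], [[-36, -6, 5], [0, 0, 0]], [[-36, -6, 5], [0, 0, 0]], [[-36, -6, 5], [0, 0, 0]], [[-36, -6, 5], [0, 0, 0]], [[-36, -6, 5], [0, 0, 0]], [[-36, -6, 5], [0, 0, 0]], [[-36, -6, 5], [0, 0, 0]], [[-36, -6, 5], [0, 0, 0]], [[-18, 0, 5], [0, 0, 0]], [[0, 0, 0], [0, 0, 0]], [[0, 0, 0], [0, 0, 0]]], fingers=55)

```text
time_s: 3.5
eef_pos: [429.9, -209.1, 176.2]
ee_rot: [-0.0, 0.708, 0.706, 0.0]
force: [0.5, -0.5, 0.1]
grip_width: 0.642
```

```bash
python3 w.py w2 pin:60 egg_rack:4
```

```text
3.5 [ 429.9 -209.1  176.2] [2.e-03 1.e+00 5.e-04] [-3.e-04  5.e-04 -1.e+00] [ 0.48 -0.53  0.08] 0.6424769964951269
pin 0.56 [269.7 230.3] [ 447.8 -210.7   60. ]
egg_rack 0.85 [265.2 202.8] [ 441.6 -214.8    4. ]
egg_rack 0.63 [268.8 229.7] [ 466.1 -211.8    4. ]
```

View pics/w2.png

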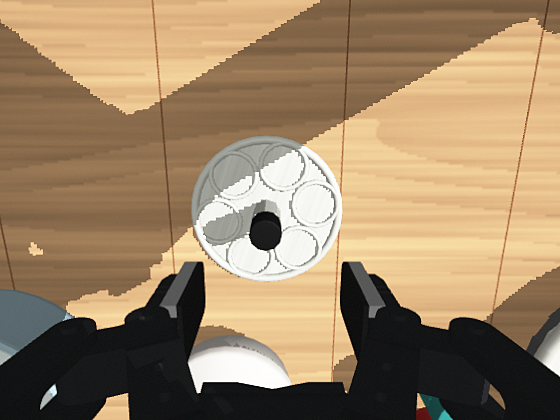

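The knob is centred near column 265, with its top disc around row 234. The rack spans columns 192–342.

Run:
```python
from h import *
p,R,s=pose(); im=cv2.imread("pics/w2.png",0)
w=im[200:262,240:292]; n,l,st,ce=cv2.connectedComponentsWithStats((w<45).astype(np.uint8)); k=1+st[1:,4].argmax(); print(st[k],ce[k])
xs,ys,W,H=st[k][:4]
# fit centre: project knob outlines
from scipy.optimize import minimize
mask=(l==k); 
obs=np.array([xs+240,xs+240+W-1,ys+200,ys+200+H-1])
def bb(c):
    a=np.linspace(0,6.28,60); P=np.array([proj("wrist",(c[0]+12*np.cos(t),c[1]+12*np.sin(t),z),p,R) for z in(40,66) for t in a]); return np.r_[P[:,0].min(),P[:,0].max(),P[:,1].min(),P[:,1].max()]
r=minimize(lambda c:((bb(c)-obs)**2).sum(),[448,-211],method="Nelder-Mead"); print(r.x,bb(r.x).round(1),obs)
```

```text
[  9  12  32  39 981] [25.04485219 30.70336391]Traceback (most recent call last):
  File "<stdin>", line 11, in <module>
    res = _minimize_neldermead(fun, x0, args, callback, bounds=bounds,
                               **options)
    fxr = func(xr)
    fx = function(np.copy(x), *(wrapper_args + args))
  File "<stdin>", line 11, in <lambda>
  File "<stdin>", line 10, in bb
  File "h.py", line 16, in proj
    c=ctrl.get_calibration(cam);K=np.array(c["K"]);X=np.array(X,float)
ValueError: time passes only in moves, steps and waits
```

```bash
sed -i 's/^from rig import ctrl/from rig import ctrl\nfrom functools import lru_cache\ncal=lru_cache(ctrl.get_calibration)/; s/c=ctrl.get_calibration(cam)/c=cal(cam)/' h.py
python3 - <<'E'
from h import *
from scipy.optimize import minimize
p,R,s=pose(); obs=np.array([249,280,212,250])
a=np.linspace(0,6.28,40)
def bb(c):
    P=np.array([proj("wrist",(c[0]+12*np.cos(t),c[1]+12*np.sin(t),z),p,R) for z in(40,66) for t in a]); return np.r_[P[:,0].min(),P[:,0].max(),P[:,1].min(),P[:,1].max()]
r=minimize(lambda c:((bb(c)-obs)**2).sum(),[448,-211],method="Nelder-Mead"); print(r.x,bb(r.x).round(1),p)
E
```

```text
[ 450.78448415 -213.54811321] [247.7 281.3 210.2 251.8] [ 430.25577724 -208.27236816  176.67890918]
```

>>> play_rows(motion=[[[-5, 20.5, 20], [0, 0, 0]], [[0, 0, 30], [0, 0, 0]], [[0, 0, 30], [0, 0, 0]], [[0, 0, 20], [0, 0, 0]], [[0, 0, 15], [0, 0, 0]], [[0, 0, 10], [0, 0, 0]], [[0, 0, 5], [0, 0, 0]], [[0, 0, 3], [0, 0, 0]], [[0, 0, 0], [0, 0, 0]]])

```text
time_s: 4.4
eef_pos: [450.7, -214.5, 43.6]
ee_rot: [0.0, 0.708, 0.707, 0.0]
force: [0.3, -0.7, -0.1]
grip_width: 0.645
```

>>> play_rows(motion=[[[0, 0, 0], [0, 0, 0]], [[0, 0, 0], [0, 0, 0]], [[0, 0, 0], [0, 0, 0]], [[0, 0, 0], [0, 0, 0]], [[0, 0, 0], [0, 0, 0]], [[0, 0, 0], [0, 0, 0]], [[0, 0, 0], [0, 0, 0]], [[0, 0, 0], [0, 0, 0]], [[0, 0, 0], [0, 0, 0]]], fingers=15, squeeze=40)

```text
time_s: 5.15
eef_pos: [450.7, -215.0, 44.1]
ee_rot: [0.001, 0.708, 0.706, 0.0]
force: [-1.0, 0.9, 5.4]
grip_width: 0.267
```

>>> play_rows(motion=[[[0, 0, -5], [0, 0, 0]], [[0, 0, -10], [0, 0, 0]], [[0, 0, -15], [0, 0, 0]], [[0, 0, -20], [0, 0, 0]], [[0, 0, -25], [0, 0, 0]], [[0, 0, -20], [0, 0, 0]], [[0, 0, -15], [0, 0, 0]], [[0, 0, 0], [0, 0, 0]], [[0, 0, 0], [0, 0, 0]]])

```text
time_s: 5.9
eef_pos: [450.5, -214.7, 153.8]
ee_rot: [0.001, 0.708, 0.706, 0.0]
force: [-0.4, -0.2, 0.1]
grip_width: 0.264
```

```bash
python3 w.py w3 pin:100
```

```text
5.9 [ 450.5 -214.7  153.8] [ 1.8e-03  1.0e+00 -9.0e-04] [ 1.1e-03 -9.0e-04 -1.0e+00] [-0.4  -0.24  0.1 ] 0.26377864788063315
pin 0.93 [276.4 287.7] [ 482.3 -212.2  100. ]
```

View pics/w3.png

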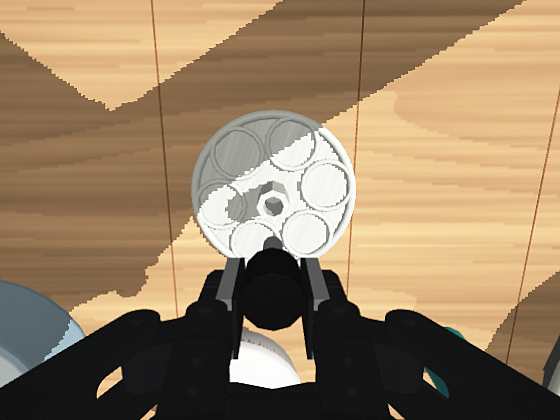

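The pin is held, with the rod visible at (272,243) beyond the knob. I'll carry it over the hole next.

>>> play_rows(motion=[[[20, 3, 0], [0, 0, 0]], [[35, 5.5, 0], [0, 0, 0]], [[35, 5.5, 0], [0, 0, 0]], [[35, 5.5, 0], [0, 0, 0]], [[35, 5.5, 0], [0, 0, 0]], [[35, 5.5, 0], [0, 0, 0]], [[35, 5.5, 0], [0, 0, 0]], [[35, 5.5, 0], [0, 0, 0]], [[35, 5.5, 0], [0, 0, 0]], [[35, 5.5, 0], [0, 0, 0]], [[35, 5.5, 9], [0, 0, 0]], [[25, 1.5, 9], [0, 0, 0]], [[6, 0, 9], [0, 0, 0]], [[0, 0, 9], [0, 0, 0]], [[0, 0, 0], [0, 0, 0]], [[0, 0, 0], [0, 0, 0]]])

```text
time_s: 7.33
eef_pos: [510.3, 185.0, 116.6]
ee_rot: [-0.0, 0.708, 0.706, -0.001]
force: [-0.1, 0.8, -0.0]
grip_width: 0.264
```

```bash
python3 w.py w4
python3 - <<'E'
from h import *
p,R,s=pose()
print("pred tip",[proj("wrist",p+R@[0,0,z],p,R).round(1) for z in(37,40)])
print("hole pred",proj("wrist",(509.4,173,48),p,R).round(1),proj("wrist",(510.8,168.8,48),p,R).round(1))
im=cv2.imread("pics/w4.png")[160:310,200:350]; cv2.imwrite("pics/w4c.png",cv2.resize(im,None,fx=4,fy=4,interpolation=cv2.INTER_NEAREST))
E
```

```text
7.3333 [510.3 185.  116.6] [ 3.e-03  1.e+00 -5.e-04] [-1.8e-03 -5.0e-04 -1.0e+00] [-0.1   0.77 -0.02] 0.2641371227272059
pred tip [array([271.9, 246.6]), array([271.9, 244.5])]
hole pred [251.7 224.7] [244.7 227. ]
```

View pics/w4c.png

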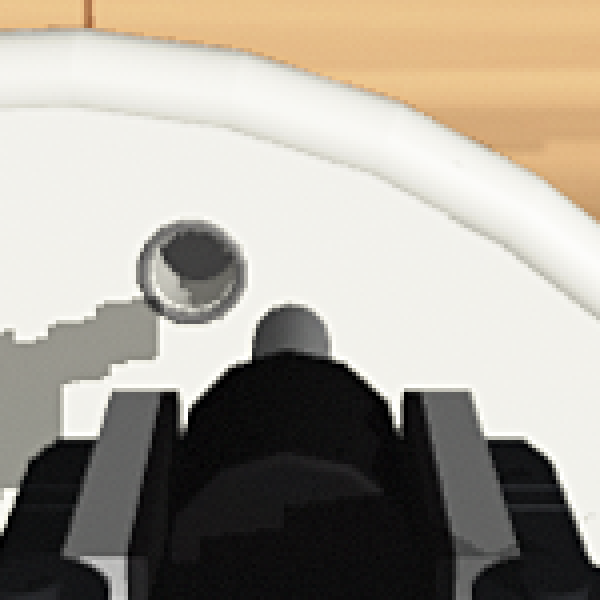

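Run:
```python
from h import *
p,R,s=pose()
a=np.linspace(0,6.28,60)
for off in (0,1,2,-1,-2):
  P=np.array([proj("wrist",p+R@[r*np.cos(t),off+r*np.sin(t),z],p,R) for r,z in((3,40),(5,37)) for t in a]); print(off,P[:,1].min().round(1),P[:,0].min().round(1),P[:,0].max().round(1))
h=onz("wrist",(248,227.8),48,p,R); h2=onz("wrist",(248.2,227.6),48,p,R)
print(h, R.T@(h-p))
```

```text
0 237.3 262.1 281.7
1 239.2 262.1 281.7
2 241.0 262.1 281.7
-1 235.4 262.1 281.7
-2 233.6 262.1 281.7
[511.3203622  170.76463419  48.        ] [-14.18009374   0.59764265  69.30077061]
```

Measured offset: the hole is (-14.7, +1.2) from the pin tip in tool axes. I'll shift by that, come down to just above the deck, and check.

>>> play_rows(motion=[[[-8, 1.2, 5], [0, 0, 0]], [[-6.7, 0, 7], [0, 0, 0]], [[0, 0, 6], [0, 0, 0]], [[0, 0, 3], [0, 0, 0]], [[0, 0, 0], [0, 0, 0]], [[0, 0, 0], [0, 0, 0]]])

```text
time_s: 7.88
eef_pos: [511.8, 171.5, 96.2]
ee_rot: [-0.0, 0.708, 0.706, -0.0]
force: [0.3, -0.1, -0.0]
grip_width: 0.262
```

```bash
python3 w.py w5
python3 - <<'E'
from h import *
im=cv2.imread("pics/w5.png")[180:280,225:325]; cv2.imwrite("pics/w5c.png",cv2.resize(im,None,fx=6,fy=6,interpolation=cv2.INTER_NEAREST))
p,R,s=pose(); print(proj("wrist",p+R@[0.5,-.6,p[2]-48],p,R))
E
```

```text
7.8833 [511.8 171.5  96.2] [ 0.0019  1.     -0.    ] [-3.e-04 -0.e+00 -1.e+00] [ 0.29 -0.14 -0.02] 0.2624330250809484
[272.83135299 237.86851871]
```

View pics/w5c.png

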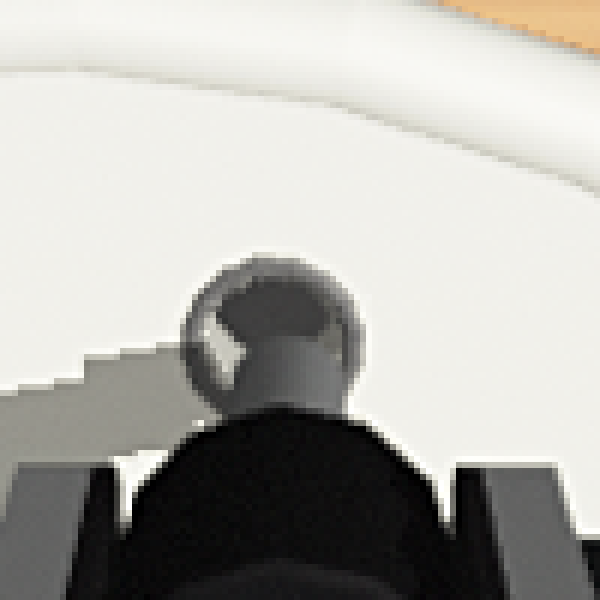

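In the crop the hole is centred about 1.3 mm left of the rod, and the rows match. I'll correct that and go in.

>>> play_rows(motion=[[[-1.3, 0, 0], [0, 0, 0]], [[0, 0, 2], [0, 0, 0]], [[0, 0, 3], [0, 0, 0]], [[0, 0, 3], [0, 0, 0]], [[0, 0, 2], [0, 0, 0]], [[0, 0, 2], [0, 0, 0]], [[0, 0, 0], [0, 0, 0]], [[0, 0, 0], [0, 0, 0]]])

```text
time_s: 8.6
eef_pos: [511.8, 170.2, 84.2]
ee_rot: [-0.0, 0.708, 0.706, -0.0]
force: [0.3, -0.2, -0.8]
grip_width: 0.265
```

>>> play_rows(motion=[[[0, 0, 2], [0, 0, 0]], [[0, 0, 2], [0, 0, 0]], [[0, 0, 2], [0, 0, 0]], [[0, 0, 2], [0, 0, 0]], [[0, 0, 2], [0, 0, 0]], [[0, 0, 1], [0, 0, 0]], [[0, 0, 0], [0, 0, 0]], [[0, 0, 0], [0, 0, 0]]])

```text
time_s: 9.27
eef_pos: [511.8, 170.2, 73.3]
ee_rot: [-0.0, 0.708, 0.706, -0.0]
force: [0.4, 0.2, -0.4]
grip_width: 0.264
```

>>> play_rows(motion=[[[0, 0, 1], [0, 0, 0]], [[0, 0, 1], [0, 0, 0]], [[0, 0, 0.5], [0, 0, 0]], [[0, 0, 0], [0, 0, 0]], [[0, 0, 0], [0, 0, 0]]])

```text
time_s: 9.68
eef_pos: [511.8, 170.2, 70.8]
ee_rot: [-0.0, 0.708, 0.706, -0.0]
force: [0.9, 0.1, 0.8]
grip_width: 0.263
```

>>> play_rows(motion=[[[0, 0, 0.5], [0, 0, 0]], [[0, 0, 0.3], [0, 0, 0]], [[0, 0, 0], [0, 0, 0]], [[0, 0, 0], [0, 0, 0]]])

```text
time_s: 10.02
eef_pos: [511.9, 170.2, 70.1]
ee_rot: [0.0, 0.708, 0.706, 0.0]
force: [-1.0, -0.5, 1.0]
grip_width: 0.263
```

>>> play_rows(motion=[[[0, 0, 0.4], [0, 0, 0]], [[0, 0, 0.3], [0, 0, 0]], [[0, 0, 0], [0, 0, 0]], [[0, 0, 0], [0, 0, 0]]])

```text
time_s: 10.35
eef_pos: [512.2, 170.3, 70.0]
ee_rot: [0.0, 0.708, 0.706, 0.0]
force: [-1.4, -0.9, 6.4]
grip_width: 0.259
```

Contact: resting on the base at TCP z = 70.0 with 6 N. I'll now sweep the deck along the arc about (613,146), watching for the force to fall off.

>>> play_rows(motion=[[[-1, -0.22, 0], [0, 0, 0]], [[-1, -0.22, 0], [0, 0, 0]], [[-1, -0.22, 0], [0, 0, 0]], [[-1, -0.2, 0], [0, 0, 0]], [[-1, -0.2, 0], [0, 0, 0]], [[-0.9, -0.2, 0], [0, 0, 0]], [[0, 0, 0], [0, 0, 0]], [[0, 0, 0], [0, 0, 0]]])

```text
time_s: 11.02
eef_pos: [511.1, 164.9, 70.0]
ee_rot: [0.0, 0.708, 0.706, 0.001]
force: [0.0, 3.2, 4.0]
grip_width: 0.265
```

>>> play_rows(motion=[[[-1, -0.17, 0.1], [0, 0, 0]], [[-1, -0.17, 0], [0, 0, 0]], [[-1, -0.16, 0], [0, 0, 0]], [[0, 0, 0], [0, 0, 0]], [[0, 0, 0], [0, 0, 0]]])

```text
time_s: 11.43
eef_pos: [510.7, 161.9, 70.0]
ee_rot: [0.0, 0.708, 0.706, 0.001]
force: [0.5, 4.1, 5.2]
grip_width: 0.266
```

>>> play_rows(motion=[[[-1, -0.14, 0], [0, 0, 0]], [[-1, -0.14, 0], [0, 0, 0]], [[-1, -0.13, 0], [0, 0, 0]], [[0, 0, 0], [0, 0, 0]], [[0, 0, 0], [0, 0, 0]]])

```text
time_s: 11.85
eef_pos: [510.3, 158.9, 70.0]
ee_rot: [0.0, 0.708, 0.706, 0.001]
force: [0.7, 3.9, 5.6]
grip_width: 0.267
```

>>> play_rows(motion=[[[-1, -0.11, 0], [0, 0, 0]], [[-1, -0.11, 0], [0, 0, 0]], [[-1, -0.11, 0], [0, 0, 0]], [[0, 0, 0], [0, 0, 0]], [[0, 0, 0], [0, 0, 0]]])

```text
time_s: 12.27
eef_pos: [509.9, 155.9, 70.0]
ee_rot: [0.0, 0.708, 0.706, 0.001]
force: [-0.2, 4.0, 6.3]
grip_width: 0.264
```

>>> play_rows(motion=[[[-1, -0.08, 0], [0, 0, 0]], [[-1, -0.08, 0], [0, 0, 0]], [[-1, -0.08, 0], [0, 0, 0]], [[0, 0, 0], [0, 0, 0]], [[0, 0, 0], [0, 0, 0]]])

```text
time_s: 12.68
eef_pos: [509.7, 152.9, 70.0]
ee_rot: [0.0, 0.708, 0.706, 0.001]
force: [0.3, 3.3, 5.4]
grip_width: 0.262
```

>>> play_rows(motion=[[[-1, -0.06, 0], [0, 0, 0]], [[-1, -0.05, 0], [0, 0, 0]], [[-1, -0.05, 0], [0, 0, 0]], [[0, 0, 0], [0, 0, 0]], [[0, 0, 0], [0, 0, 0]]])

```text
time_s: 13.1
eef_pos: [509.5, 149.9, 70.0]
ee_rot: [0.0, 0.708, 0.706, 0.001]
force: [-0.2, 3.3, 6.1]
grip_width: 0.265
```

>>> play_rows(motion=[[[-1, -0.03, 0], [0, 0, 0]], [[-1, -0.02, 0], [0, 0, 0]], [[-1, -0.02, 0], [0, 0, 0]], [[0, 0, 0], [0, 0, 0]], [[0, 0, 0], [0, 0, 0]]])

```text
time_s: 13.52
eef_pos: [509.2, 146.7, 69.7]
ee_rot: [0.0, 0.708, 0.706, 0.001]
force: [0.8, 3.9, 5.1]
grip_width: 0.266
```

>>> play_rows(motion=[[[-0.8, 0, 0], [0, 0, 0]], [[-0.7, 0, 0], [0, 0, 0]], [[0, 0, 0], [0, 0, 0]], [[0, 0, 0], [0, 0, 0]]])

```text
time_s: 13.85
eef_pos: [508.5, 144.5, 68.8]
ee_rot: [-0.0, 0.708, 0.706, -0.001]
force: [-0.3, -0.2, 0.7]
grip_width: 0.263
```

It dropped: force ≈ 0 and z = 68.8. I'll move slightly further toward the hole's centre and probe down.

>>> play_rows(motion=[[[-0.8, 0, 0], [0, 0, 0]], [[-0.5, 0, 0.5], [0, 0, 0]], [[0, 0, 1], [0, 0, 0]], [[0, 0, 1], [0, 0, 0]], [[0, 0, 0], [0, 0, 0]], [[0, 0, 0], [0, 0, 0]]])

```text
time_s: 14.35
eef_pos: [508.6, 143.3, 66.4]
ee_rot: [-0.0, 0.708, 0.706, -0.0]
force: [0.0, -0.9, -2.1]
grip_width: 0.262
```

>>> play_rows(motion=[[[0, 0, 1], [0, 0, 0]], [[0, 0, 1], [0, 0, 0]], [[0, 0, 1], [0, 0, 0]], [[0, 0, 1], [0, 0, 0]], [[0, 0, 0], [0, 0, 0]], [[0, 0, 0], [0, 0, 0]]])

```text
time_s: 14.85
eef_pos: [508.7, 143.3, 62.6]
ee_rot: [0.0, 0.708, 0.706, -0.0]
force: [-0.7, -4.5, 0.2]
grip_width: 0.266
```

>>> play_rows(motion=[[[-0.5, 0, 0.5], [0, 0, 0]], [[0, 0, 1], [0, 0, 0]], [[0, 0, 1], [0, 0, 0]], [[0, 0, 1], [0, 0, 0]], [[0, 0, 1], [0, 0, 0]], [[0, 0, 1], [0, 0, 0]], [[0, 0, 1], [0, 0, 0]], [[0, 0, 0], [0, 0, 0]], [[0, 0, 0], [0, 0, 0]]])

```text
time_s: 15.6
eef_pos: [508.7, 143.1, 56.0]
ee_rot: [-0.0, 0.708, 0.706, -0.0]
force: [0.3, -0.6, -2.5]
grip_width: 0.266
```

>>> play_rows(motion=[[[-0.2, 0, 1], [0, 0, 0]], [[0, 0, 1], [0, 0, 0]], [[0, 0, 1], [0, 0, 0]], [[0, 0, 0.5], [0, 0, 0]], [[0, 0, 0.4], [0, 0, 0]], [[0, 0, 0], [0, 0, 0]], [[0, 0, 0], [0, 0, 0]]])

```text
time_s: 16.18
eef_pos: [508.7, 142.9, 52.2]
ee_rot: [-0.0, 0.708, 0.706, 0.0]
force: [0.3, 0.5, -1.3]
grip_width: 0.265
```

>>> play_rows(motion=[[[0, 0, 0.4], [0, 0, 0]], [[0, 0, 0.3], [0, 0, 0]], [[0, 0, 0], [0, 0, 0]], [[0, 0, 0], [0, 0, 0]]])

```text
time_s: 16.52
eef_pos: [508.8, 142.9, 52.1]
ee_rot: [0.0, 0.708, 0.706, 0.0]
force: [-3.3, 0.4, 6.5]
grip_width: 0.261
```

Seated: z = 52.1 with force rising. I'll ease off, open and retreat.

>>> play_rows(motion=[[[0, 0, 0.3], [0, 0, 0]], [[0, 0, 0], [0, 0, 0]], [[0, 0, -0.4], [0, 0, 0]], [[0, 0, 0], [0, 0, 0]]])

```text
time_s: 16.85
eef_pos: [508.8, 142.9, 52.1]
ee_rot: [0.0, 0.708, 0.707, 0.0]
force: [-3.0, -0.1, 6.1]
grip_width: 0.262
```

>>> play_rows(motion=[[[0, 0, 0], [0, 0, 0]], [[0, 0, 0], [0, 0, 0]], [[0, 0, 0], [0, 0, 0]], [[0, 0, 0], [0, 0, 0]], [[0, 0, 0], [0, 0, 0]], [[0, 0, 0], [0, 0, 0]], [[0, 0, 0], [0, 0, 0]], [[0, 0, -5], [0, 0, 0]], [[0, 0, -10], [0, 0, 0]], [[0, 0, -20], [0, 0, 0]], [[0, 0, -25], [0, 0, 0]], [[0, -10, -25], [0, 0, 0]], [[0, -10, -25], [0, 0, 0]], [[0, 0, 0], [0, 0, 0]], [[0, 0, 0], [0, 0, 0]]], fingers=50)

```text
time_s: 18.1
eef_pos: [489.2, 143.0, 163.6]
ee_rot: [0.001, 0.708, 0.707, 0.001]
force: [0.3, -0.2, -1.2]
grip_width: 0.586
```

```bash
python3 w.py w6 pin:61 jar_a:92
python3 - <<'E'
from h import *
a=snap("scene","s6"); b=cv2.imread("pics/w6.png")
cv2.imwrite("pics/fin.png",np.hstack([cv2.resize(a[100:300,180:460,::-1],(400,286)),cv2.resize(b,(400,286))]))
E
```

```text
18.1 [489.2 143.  163.6] [1.7e-03 1.0e+00 2.0e-04] [ 3.6e-03  2.0e-04 -1.0e+00] [ 0.27 -0.24 -1.16] 0.5860995793319225
pin 0.97 [276.2 237.9] [508.5 145.9  61. ]
pin 0.72 [276.9 278.6] [539.4 146.5  61. ]
jar_a 0.67 [340.4 364.6] [587.3 188.8  92. ]
jar_a 0.61 [ 30.3 314.2] [548.7 -11.5  92. ]
```

View pics/fin.png

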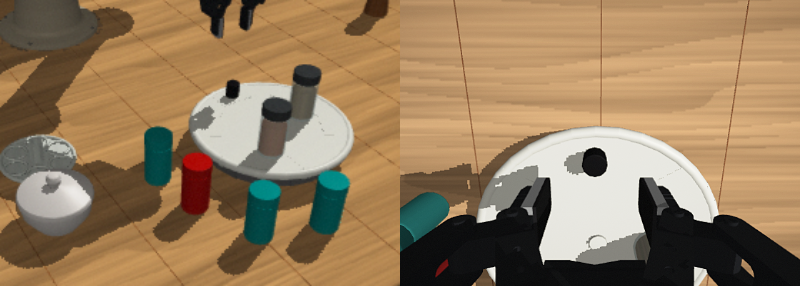

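The knob sits flat on the deck at (595,161) in the right-hand view, both jars are standing, and the bowl hasn't moved. Handing in.

```bash
python3 -c "
from rig import ctrl
print(ctrl.finish_job())"
```

```text
the job is handed in; nothing more can be done
None
```

The turntable is locked. I took the stop pin from the egg-rack sleeve and put it through the deck hole. With the pin resting on the base at about 6 N, I turned the deck about 15° until it dropped into a locking hole. I then pushed it home, let go and moved the arm clear. The job is handed in at about 18 s of the 58 s allowed.

- **Seating:** the pin stopped 18 mm below where it had rested on the base, which matches fully home. The last pictures show the knob flat on the deck. I did not test the lock by trying to turn the deck.
- **Force:** the highest reading between moves was about 6.5 N, against the 40 N limit. I could only read force at the end of each move, so short peaks in between would not show.
- **Surroundings:** both spice jars are standing. The bowl looks unmoved, and the arm never came near the egg cooker, though the cooker was outside my final picture.
- **Disagreements:** the detector's reading of the deck hole was wrong (it gave the deck's centre), so I measured the hole from the pictures instead. The cameras also differed by up to 4 mm on the hole, which I settled with close-up views.

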